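Rake a dropped brass washer out from under the meter shelf

TASK

A brass washer has slid under the low slatted meter shelf. Take the blue-handled flat probe from its wooden rest, feel for the bench with its bent blade and, with a light touch (under 6 N on the bench, no hard knocks on the shelf), rake the washer out until it lies flat and fully clear on the bench just in front of the shelf, never touching it with the gripper; then stand the probe back upright on its rest as it was. Leave the black rubber foot under the shelf, and everything else, where it is.

Things in the scene. Friction and masses are not known exactly. Their poses are not given: they have to be found in the camera images.
- probe_grip (a point): Grip point of the loose blue-handled probe (0.29 kg; x forward along the blade, z up): centre of an upright post 34 mm (x) by 22 mm (y), top 22 mm above; pinch it across y from above. Below it a foot plate 60 x 32 x 12 mm, underside 58 mm under this point. The flat rake lip is 149 mm ahead of this point; how far it hangs below is not measured (see probe_blade).
- probe_blade (a point): Root of the steel blade, 18 x 3 mm, 120 mm long, at the foot plate's front; axes as probe_grip. It droops forward to a crosswise lip 56 mm wide, 4 thick, reaching 9 mm under the blade, with a 16 mm tine back at each end (50 mm inside). Bent by use: the lip's edge is 5 to 33 mm below the foot plate's underside, differing each time: feel for the bench. It springs about 2 N per mm at the lip.
- probe_foot (a point): Centre of the underside of the probe's foot plate, same axes as probe_grip (x towards the rake lip, z up the post).
- rest_top (a point): Centre of the flat top (100 mm in its x, 64 mm in its y) of the fixed wooden rest block, 40 mm high, on which the probe stands; its x axis is the way the blade points.
- shelf: Fixed grey slatted shelf, 130 deep (x) by 320 mm wide (y), origin on the bench under its centre. Gap beneath 65 mm, top at 71; side panels 8 mm thick at y = +-156 mm down to the bench; open at front (x = -65, towards the robot) and back. Slats along x, 6 wide, 36 mm gaps: what lies below shows from above. Two fixed meters, 40 x 50, on top at x = 44, y = +-133, to 126 mm above the bench.
- shelf_front (a point): Middle of the shelf's front edge, at bench level; axes as the shelf.
- washer_center (a point): Centre of the loose brass washer, 30 mm outside diameter, 12 mm hole, 4 mm thick, about 20 g, lying flat on the bench under the shelf; this point is 2 mm above its underside.
- foot: Loose black rubber foot, 20 mm diameter, 12 mm high, standing under the same shelf at 80 mm or more to the side of the washer; stays there. Origin under its centre.
- screwdriver: Bystander: a loose screwdriver lying on the bench, left.
- oil: Bystander: a loose yellow bottle 44 mm diameter, 100 mm high, left.
- spare_knob: Bystander: a loose black knob 38 mm diameter, 22 mm high, right.
- coil: Bystander: a loose copper coil 40 mm diameter, 35 mm high, right.
- mug: Bystander: a loose white mug 76 mm diameter, 85 mm high, left.
Things that resemble listed ones, but are neither listed nor needed, are in the scene too. What is meant by the part that bears probe_grip is not pink, and is the larger of those in its own colour.

How it is judged:
On the way, in this order (a step that is already met when the one before it is completed fails the run):
1. the probe is held in the gripper, lifted at least 15 mm off its rest (contact force between the fingers and probe above 1 N and height (world z) of probe_foot above 0.055 m), for 0.2 s.
2. the held probe pushes the washer while the washer is still under the shelf (contact force between probe and washer above 0.02 N and contact force between the fingers and probe above 1 N and x of washer_center in the frame of shelf above -0.065 m), for 0.02 s.
3. the washer lies clear in front of the shelf (x of washer_center in the frame of shelf between -0.215 and -0.08 m), for 0.2 s.
At the end, for the whole second after the job is handed in: Washer at rest flat on the bench, centre 15 to 150 mm in front of the shelf's front edge and within 180 mm of its middle line; probe at rest on the rest block, upright within 0.1 rad, foot within 30 mm of the block's centre, blade within 0.35 rad of its long axis; nothing touched by the robot (all of step 3 and y of washer_center in the frame of shelf between -0.18 and 0.18 m and height (world z) of washer_center below 0.005 m and angle between washer_center's own z axis and vertical below 0.12 rad and linear speed of each of washer, probe below 0.01 m/s and horizontal distance between probe_foot and rest_top below 0.03 m and height (world z) of probe_foot between 0.036 and 0.046 m and angle between probe_foot's own z axis and vertical below 0.1 rad and angle between the x axis of probe_foot and the x axis of rest_top, either way round below 0.35 rad).
It fails at once if the probe bears on the bench with more than 6 N (contact force between probe and table above 6 N).
It fails at once if the probe, gripper or arm bears on the shelf with more than 12 N (contact force between any of probe, the fingers, the arm and shelf above 12 N).
It fails at once if the gripper or arm touches the washer (contact force between any of the fingers, the arm and washer above 0.1 N).
It fails at once if the rubber foot is moved more than 20 mm (distance of foot from where it was at the start of the episode above 0.02 m).
It fails at once if a bystander is moved more than 30 mm (distance of any of screwdriver, oil, spare_knob, coil, mug from where it was at the start of the episode above 0.03 m).
It also fails if it takes over 64 s, if anything falls off the work surface, if the arm or the gripper's body presses on something with over 40 N, if the wrist force passes 120 N, or if a joint passes its speed limit or range.

ROBOT

A 6-joint arm with a two-finger parallel gripper is mounted at the origin on the work surface. World frame = base frame: x ahead of the robot, y to its left, z up, the work surface at z = 0. Lengths are in m, angles in rad, forces in N, time in s.
With the tool pointing down it reaches from about 0.375 to 0.825 m from the base axis. Payload 5.5 kg.
Tool frame: the origin (TCP) lies at the very end of the fingers, on their centre line; the grasp point (between the pads) lies 19 mm behind it (manip.grasp_offset is the distance from the TCP to the grasp point, in m); z points along the fingers, y is the direction in which the jaws open and shut (so a half turn about z gives the same grasp; the last joint's range is limited). The gripper opens to 85 mm and grips with 20 to 120 N. Pads are 22 mm wide; open, the fingers measure 114 mm over their backs; the gripper's body (76 mm by 85 mm) begins 54 mm behind the grasp point. The pads swing forward as they close: fully open they stand 13 mm farther back than shut.
Start: joints at [1.261, 0.314, -0.047, 1.21, 0, 1.571], TCP at [0.183, 0.571, 0.231] pointing down, gripper open.
Joint ranges: [-2.67, 2.67], [-0.69, 1.73], [-1.03, 1.25], [-2.08, 2.16], [-1.42, 1.45], [-3.14, 3.14]. Speed limits (rad/s): [2.39, 2.39, 3.01, 3.14, 3.14, 3.14].

INTERFACE

Orientations are given as a unit quaternion [x, y, z, w].
In Python, from rig import telemetry, optics, order, manip gives the robot as it stands.
- The arm moves only by the tool move_arm, never from a script. Its argument "motion" is a list of rows, each an object with "linear": the shift along the tool's x, y, z in m, a list of three; "twist": the turn, a rotation vector about the tool's x, y, z in degrees, a list of three; "fingers": the closure, from -1 (fully open) to 1 (shut). A call has 1 to 20 rows; each row shifts and turns the commanded pose from where the row before left it, along the tool's axes as they then stand; what a row does not reach is not made up. A row lasts 1/12 s, in which the tool goes at most 41.7 mm and 7.16 degrees, less where a joint would pass 70% of its speed; a pose out of reach is approached as far as the arm can. A call with a gripper value outside its range is refused whole. The fingers move at their own pace and stop on an object; "grip_force" is the grip in N (left out, the last holds). Time passes only in rows, so rows that do not move let the fingers close. It gives the time, the measured TCP pose, the force and the opening at its end, in the units of the state.
- telemetry.read_state(): the state, without advancing time (a new reading comes with each control period).
- optics.snapshot(name): name is "scene" or "top" or "wrist"; returns (picture, depth): 480x640x3 uint8, red, green, blue; 480x640 float32, m along the optical axis (not along the pixel's ray), 0 where there is no reading.
- optics.camera_params(name): a dict with "mtx" (3x3 intrinsics, pixels), "eye" and "orientation" of the camera in the world; the wrist camera has in their place "tool_from_camera" (4x4, takes a point from camera to tool coordinates, whose origin is the TCP and whose axes are the flange's). Camera axes: x right, y down, z forward; pixel columns grow to the right and rows downward; lengths in m; the calibration is good to about 2 mm. A picture is of the moment at which its call begins: read the wrist's pose just before it. camera_params takes no time and is no camera call.
- order.job_done(): hands the job in, once; it reports no verdict.
The state is a dict: "clock": time; "qpos": joint angles; "qd": joint speeds; "tau": joint torques, N m; "eef_pos": TCP position; "tcp_rot": TCP orientation; "contact_force": force on the tool from outside, world axes, zero at the start; "moment": the same for the moment, N m; "width": finger opening in m.
Only numpy, scipy, OpenCV 4.12 (cv2) and the standard library are available. Lean on these libraries where they do the work, as an engineer would, in place of code of your own. Each camera call takes 0.05 s, during which the arm holds its last target.

## Working session

There is one attempt and no reset: what is moved stays moved. The work goes in short steps, Python scripts to look and compute and a tool call to move; the robot and the scene stay as the last step left them, time stands still between calls to the robot, and variables do not carry over. Pictures are saved under pics/ and viewed, and the job is handed in when it is done.

Besides the shell and the picture viewer there is one more tool, called after "Request:" by a JSON object that holds its "name" and its "arguments", one argument or row to a line. move_arm: Moves the arm, as the interface text tells. Its arguments: {"type":"object","properties":{"motion":{"type":"array"},"grip_force":{"type":"number"}},"required":["motion"]}

```bash
ls; mkdir -p pics; cat > h.py <<'E'
import numpy as np, cv2
from scipy.spatial.transform import Rotation as R
from rig import telemetry, optics, order, manip
def snap(n,f):
    s=telemetry.read_state(); p,d=optics.snapshot(n)
    cv2.imwrite('pics/%s.png'%f,p[:,:,::-1]); np.savez('pics/%s.npz'%f,p=p,d=d,pos=s['eef_pos'],rot=s['tcp_rot'])
    return p,d
def campose(n,pos=None,rot=None):
    c=optics.camera_params(n); K=np.array(c['mtx'])
    if n=='wrist':
        T=np.eye(4);T[:3,:3]=R.from_quat(rot).as_matrix();T[:3,3]=pos
        T=T@np.array(c['tool_from_camera']); return K,T
    T=np.eye(4); o=np.array(c['orientation'])
    T[:3,:3]=R.from_quat(o).as_matrix() if o.shape==(4,) else o
    T[:3,3]=c['eye']; return K,T
def pts(n,f):
    z=np.load('pics/%s.npz'%f); K,T=campose(n,z['pos'],z['rot'])
    d=z['d']; v,u=np.mgrid[:480,:640]
    P=np.stack([(u-K[0,2])/K[0,0]*d,(v-K[1,2])/K[1,1]*d,d],-1)
    return z['p'],d,P@T[:3,:3].T+T[:3,3]
def ray(n,f,u,v,zz):
    z=np.load('pics/%s.npz'%f); K,T=campose(n,z['pos'],z['rot'])
    r=T[:3,:3]@np.array([(u-K[0,2])/K[0,0],(v-K[1,2])/K[1,1],1]); return T[:3,3]+r*(zz-T[2,3])/r[2]
E
python3 - <<'E'
from h import *
print(telemetry.read_state(), manip.grasp_offset)
for n in ['scene','top','wrist']: print(n,optics.camera_params(n))
snap('top','top0');snap('scene','sc0')
E
```

```text
pics
{'clock': 0.0, 'qpos': array([ 1.26099085e+00,  3.14223970e-01, -4.80277683e-02,  1.21017935e+00,
        1.65546376e-05,  1.57078065e+00]), 'qd': array([ 0.0011064 , -0.00151425,  0.00079731, -0.00292344, -0.00054433,
        0.00019266]), 'tau': array([ 9.89744185e-04, -5.39587784e+01,  3.39751303e+01,  1.94620946e-02,
       -3.47617879e-04,  4.40246879e-06]), 'eef_pos': array([0.18275366, 0.57092149, 0.23045827]), 'tcp_rot': array([ 1.54276212e-01,  9.88027420e-01, -8.06314155e-04, -1.34293050e-04]), 'contact_force': array([0.40119431, 0.0064372 , 0.6373526 ]), 'moment': array([-0.02594371, -0.02496371,  0.00676311]), 'width': 0.08533841080282854} 0.0187
scene {'mtx': array([[485.9339341 ,   0.        , 322.41182712],
       [  0.        , 485.9339341 , 240.29085651],
       [  0.        ,   0.        ,   1.        ]]), 'eye': array([1.04445143, 0.37962176, 1.1310215 ]), 'orientation': array([ 0.3894901 ,  0.87480309, -0.26176527, -0.12039915])}
top {'mtx': array([[540.75436158,   0.        , 315.39034926],
       [  0.        , 540.75436158, 240.2509571 ],
       [  0.        ,   0.        ,   1.        ]]), 'eye': array([ 0.35110642, -0.08063546,  1.49975216]), 'orientation': array([-0.7060621 ,  0.70612474, -0.03572672,  0.03984661])}
wrist {'mtx': array([[332.92681596,   0.        , 319.47269414],
       [  0.        , 332.92681596, 240.5246133 ],
       [  0.        ,   0.        ,   1.        ]]), 'tool_from_camera': array([[ 9.29620711e-04, -9.53178157e-01, -3.02407899e-01,
         7.71390162e-02],
       [ 9.99999567e-01,  8.75281603e-04,  3.15206725e-04,
        -1.79640889e-04],
       [-3.57560943e-05, -3.02408061e-01,  9.53178558e-01,
        -1.42443053e-01],
       [ 0.00000000e+00,  0.00000000e+00,  0.00000000e+00,
         1.00000000e+00]])}
```

View pics/top0.png

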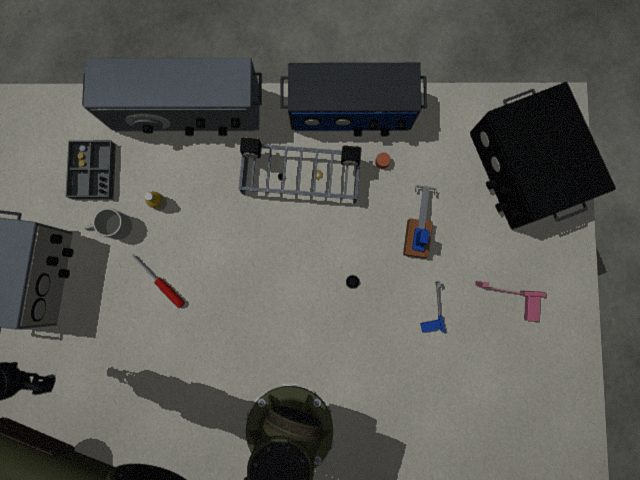

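View pics/sc0.png

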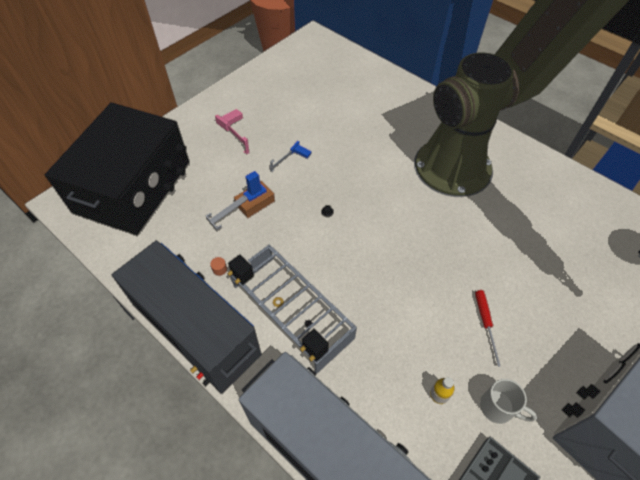

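The top view shows the shelf at about (302,175), the washer at (319,174), the rubber foot at (281,176) and the probe on its rest at (420,238), with its lip at (427,190). Next I'll measure these.

```bash
python3 - <<'E'
from h import *
p,d,P=pts('top','top0')
def show(n,u,v,z): print(n,ray('top','top0',u,v,z).round(4), 'depth',P[v,u].round(4))
show('washer',319,174,.004);show('foot',281,176,.012)
hsv=cv2.cvtColor(p,cv2.COLOR_RGB2HSV)
blue=(hsv[...,0]>105)&(hsv[...,0]<125)&(hsv[...,1]>150)
r=np.zeros_like(blue);r[210:265,395:445]=1
m=blue&r; Q=P[m]; print(m.sum(),'blue z pct',np.percentile(Q[:,2],[0,10,50,90,100]).round(3))
for lo,hi in [(.09,.14),(.04,.07)]:
    q=Q[(Q[:,2]>lo)&(Q[:,2]<hi)]
    if len(q)>5:
        print(lo,len(q),q.mean(0).round(4),cv2.minAreaRect((q[:,:2]*1000).astype(np.float32)))
# rest: brown
br=(hsv[...,0]<18)&(hsv[...,1]>120)&r
q=P[br]; print('rest',len(q),np.percentile(q[:,2],[5,50,95]))
q=q[(q[:,2]>.03)&(q[:,2]<.05)]; print(cv2.minAreaRect((q[:,:2]*1000).astype(np.float32)))
# blade
s=np.zeros_like(blue); s[180:235,410:442]=1
mm=s.astype(bool)&(P[...,2]>.015)&(P[...,2]<.056)&~blue&~br
v,u=np.where(mm)
for k in range(180,235,4):
    i=v==k
    if i.any(): print(k,u[i].min(),u[i].max(),P[k,u[i]].mean(0).round(4))
# shelf: height .06-.08
s=np.zeros_like(blue); s[130:210,230:370]=1
mm=s.astype(bool)&(P[...,2]>.055)&(P[...,2]<.085)
q=P[mm];print('shelf',cv2.minAreaRect((q[:,:2]*1000).astype(np.float32)),np.median(q[:,2]))
big=cv2.resize(p[130:270,230:450],None,fx=3.6,fy=3.6,interpolation=cv2.INTER_CUBIC); cv2.imwrite('pics/crop0.png',big[:,:,::-1])
E
```

```text
washer [ 0.6995 -0.082   0.004 ] depth [ 0.6989 -0.082   0.0064]
foot [0.692  0.0245 0.012 ] depth [0.6926 0.0247 0.0095]
289 blue z pct [0.044 0.051 0.089 0.123 1.5  ]
0.09 140 [ 0.5079 -0.3496  0.1174] ((508.69873046875, -351.3334045410156), (22.355915069580078, 33.96074676513672), 82.72085571289062)
0.04 124 [ 0.5043 -0.3455  0.0541] ((510.0115661621094, -349.3592834472656), (30.741008758544922, 60.518611907958984), 88.73776245117188)
rest 479 [0.02973981 0.04064055 0.04587134]
((514.2631225585938, -351.0919189453125), (63.9920539855957, 99.10308837890625), 81.63811492919922)
188 415 435 [ 0.653  -0.3797  0.0336]
192 422 435 [ 0.6414 -0.3788  0.0359]
196 422 428 [ 0.63   -0.3726  0.0368]
200 421 427 [ 0.6185 -0.3691  0.0393]
204 421 427 [ 0.6072 -0.3687  0.0404]
208 420 426 [ 0.5963 -0.3663  0.0396]
212 420 426 [ 0.5845 -0.3647  0.0442]
216 419 425 [ 0.5733 -0.3615  0.0458]
220 418 425 [ 0.5617 -0.3592  0.0496]
224 418 432 [ 0.5513 -0.3628  0.0458]
228 415 424 [ 0.5397 -0.3559  0.0511]
232 414 431 [ 0.5293 -0.3616  0.0476]
shelf ((724.5618286132812, -31.953567504882812), (320.33636474609375, 194.28004455566406), 85.26956939697266) 0.07157415060979311
```

View pics/crop0.png

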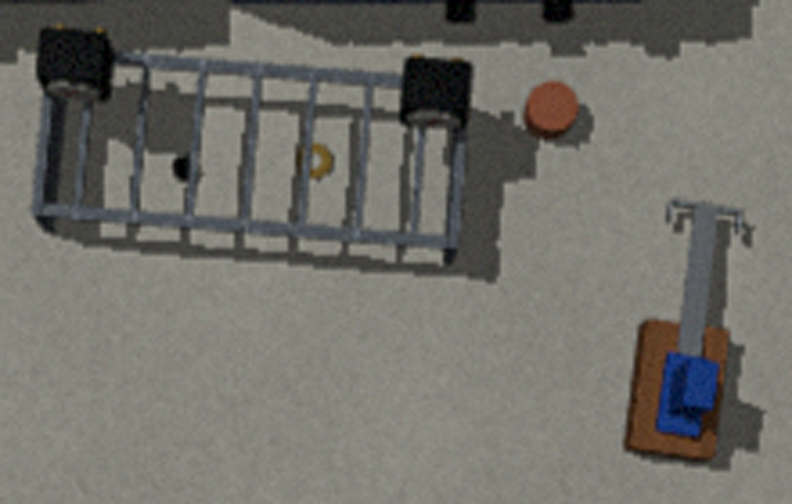

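Request:
{"name": "move_arm", "arguments": {
  "motion": [
    {"linear":[-0.0306,-0.0227,-0.002]},
    {"linear":[-0.0306,-0.0227,-0.002]},
    {"linear":[-0.0306,-0.0227,-0.002]},
    {"linear":[-0.0306,-0.0227,-0.002]},
    {"linear":[-0.0306,-0.0227,-0.002]},
    {"linear":[-0.0306,-0.0227,-0.002]},
    {"linear":[-0.0306,-0.0227,-0.002]},
    {"linear":[-0.0306,-0.0227,-0.002]},
    {"linear":[-0.0306,-0.0227,-0.002]},
    {"linear":[-0.0306,-0.0227,-0.002]},
    {"linear":[-0.0306,-0.0227,-0.002]},
    {"linear":[-0.0306,-0.0227,-0.002]}
  ]
}}

```text
invalid input at $.motion[0]: expected keys linear, twist, fingers
```

Request:
{"name": "move_arm", "arguments": {
  "motion": [
    {"linear":[-0.0117,-0.0324,0]},
    {"linear":[-0.0117,-0.0324,0]},
    {"linear":[-0.0117,-0.0324,0]},
    {"linear":[-0.0117,-0.0324,0]},
    {"linear":[-0.0117,-0.0324,0]},
    {"linear":[-0.0117,-0.0324,0]},
    {"linear":[-0.0117,-0.0324,0]},
    {"linear":[-0.0117,-0.0324,0]},
    {"linear":[0,0,0]},
    {"linear":[0,0,0]}
  ]
}}

```text
invalid input at $.motion[0]: expected keys linear, twist, fingers
```

```bash
python3 - <<'E'
from h import *
snap('wrist','w1'); s=telemetry.read_state(); print(s['eef_pos'],s['tcp_rot'],s['qpos'],s['clock'])
E
```

```text
[0.18280339 0.5710286  0.23064532] [ 1.54280942e-01  9.88026810e-01 -6.38098198e-04 -8.56807027e-05] [ 1.26099068e+00  3.14071787e-01 -4.78092359e-02  1.21020266e+00
 -2.75912296e-05  1.57079004e+00] 0.15
```

View pics/w1.png

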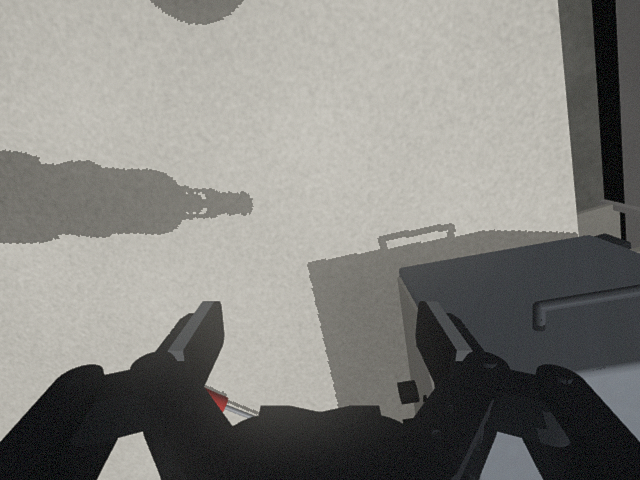

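The call was refused because each row needs all three keys. I'll resend it along a better path, ending with a view over the washer.

Request:
{"name": "move_arm", "arguments": {
  "motion": [
    {"linear":[-0.032,-0.02,-0.004],"twist":[0,0,0],"fingers":-1},
    {"linear":[-0.032,-0.02,-0.004],"twist":[0,0,0],"fingers":-1},
    {"linear":[-0.032,-0.02,-0.004],"twist":[0,0,0],"fingers":-1},
    {"linear":[-0.032,-0.02,-0.004],"twist":[0,0,0],"fingers":-1},
    {"linear":[-0.032,-0.02,-0.004],"twist":[0,0,0],"fingers":-1},
    {"linear":[-0.032,-0.02,-0.004],"twist":[0,0,0],"fingers":-1},
    {"linear":[-0.032,-0.02,-0.004],"twist":[0,0,0],"fingers":-1},
    {"linear":[-0.032,-0.02,-0.004],"twist":[0,0,0],"fingers":-1},
    {"linear":[-0.032,-0.02,-0.004],"twist":[0,0,0],"fingers":-1},
    {"linear":[-0.032,-0.02,-0.004],"twist":[0,0,0],"fingers":-1},
    {"linear":[-0.032,-0.02,-0.004],"twist":[0,0,0],"fingers":-1},
    {"linear":[-0.032,-0.02,-0.004],"twist":[0,0,0],"fingers":-1},
    {"linear":[-0.032,-0.02,-0.004],"twist":[0,0,0],"fingers":-1}
  ]
}}

```text
clock: 1.23
eef_pos: [0.5006, 0.1952, 0.2834]
tcp_rot: [0.154, 0.988, -0.0, -0.0]
contact_force: [0.6, 0.6, 1.3]
width: 0.0854
```

Request:
{"name": "move_arm", "arguments": {
  "motion": [
    {"linear":[-0.0248,-0.0247,0],"twist":[0,0,0],"fingers":-1},
    {"linear":[-0.0248,-0.0247,0],"twist":[0,0,0],"fingers":-1},
    {"linear":[-0.0248,-0.0247,0],"twist":[0,0,0],"fingers":-1},
    {"linear":[-0.0248,-0.0247,0],"twist":[0,0,0],"fingers":-1},
    {"linear":[-0.0248,-0.0247,0],"twist":[0,0,0],"fingers":-1},
    {"linear":[-0.0248,-0.0247,0],"twist":[0,0,0],"fingers":-1},
    {"linear":[-0.0248,-0.0247,0],"twist":[0,0,0],"fingers":-1},
    {"linear":[-0.0248,-0.0247,0],"twist":[0,0,0],"fingers":-1},
    {"linear":[-0.0248,-0.0247,0],"twist":[0,0,0],"fingers":-1},
    {"linear":[0,0,0],"twist":[0,0,0],"fingers":-1},
    {"linear":[0,0,0],"twist":[0,0,0],"fingers":-1},
    {"linear":[0,0,0],"twist":[0,0,0],"fingers":-1}
  ]
}}

```text
clock: 2.23
eef_pos: [0.6442, -0.0826, 0.2827]
tcp_rot: [0.154, 0.988, 0.0, -0.001]
contact_force: [0.2, 0.6, 0.0]
width: 0.0852
```

```bash
python3 - <<'E'
from h import *
snap('wrist','w2'); s=telemetry.read_state(); print(s['eef_pos'],s['tcp_rot'],s['qpos'],s['clock'])
E
```

```text
[ 0.6441392  -0.08200651  0.2830607 ] [ 1.53999415e-01  9.88070826e-01  1.70082621e-04 -4.40898572e-04] [-1.26816331e-01  3.99537740e-01  1.90816175e-01  1.36294676e+00
  3.64543173e-04  1.82412961e-01] 2.2833
```

View pics/w2.png

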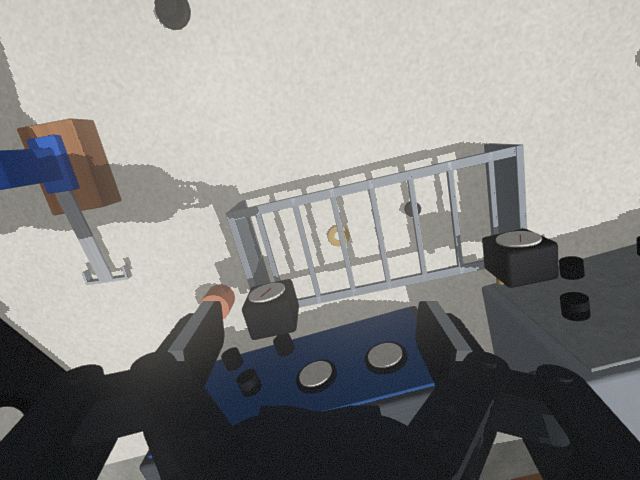

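The wrist view shows the washer at about (337,235), partly behind a slat, and the rubber foot at (411,209). The shelf's front rail runs from (240,210) to (520,148).

```bash
python3 - <<'E'
from h import *
p,d,P=pts('wrist','w2')
hsv=cv2.cvtColor(p,cv2.COLOR_RGB2HSV)
s=np.zeros((480,640),bool); s[215:255,315:360]=1
m=s&(hsv[...,0]>10)&(hsv[...,0]<32)&(hsv[...,1]>90)
v,u=np.where(m); q=np.array([ray('wrist','w2',a,b,.004) for a,b in zip(u,v)])
print(m.sum(),'px',u.min(),u.max(),v.min(),v.max(),'w',q.min(0),q.max(0))
c,r=cv2.minEnclosingCircle((q[:,:2]*1000).astype(np.float32)); print('washer circ',c,r, 'depth z',np.median(P[m],0))
# from top too
p0,d0,P0=pts('top','top0'); h0=cv2.cvtColor(p0,cv2.COLOR_RGB2HSV)
s=np.zeros((480,640),bool); s[165:185,308:330]=1
m=s&(h0[...,0]>10)&(h0[...,0]<32)&(h0[...,1]>90); v,u=np.where(m)
q=np.array([ray('top','top0',a,b,.004) for a,b in zip(u,v)]); print('top washer',cv2.minEnclosingCircle((q[:,:2]*1000).astype(np.float32)),q.min(0),q.max(0))
# shelf from wrist
s=np.zeros((480,640),bool); s[140:320,215:535]=1
mm=s&(P[...,2]>.067)&(P[...,2]<.076); q=P[mm]
rect=cv2.minAreaRect((q[:,:2]*1000).astype(np.float32)); print('shelf w',rect,np.median(q[:,2])); print(cv2.boxPoints(rect))
s=np.zeros((480,640),bool); s[130:210,230:370]=1
mm=s&(P0[...,2]>.066)&(P0[...,2]<.077); q=P0[mm]
rect=cv2.minAreaRect((q[:,:2]*1000).astype(np.float32)); print('shelf t',rect);print(cv2.boxPoints(rect))
for u_,v_ in [(130,278),(88,282),(107,278)]: print(P[v_,u_].round(4))
m=(np.abs(P[...,2]-.006)<.02); 
for pt in [(411,207)]: print('foot',ray('wrist','w2',*pt,.012).round(4))
big=cv2.resize(p[180:300,230:450],None,fx=3.6,fy=3.6,interpolation=cv2.INTER_CUBIC); cv2.imwrite('pics/crop2.png',big[:,:,::-1])
E
```

```text
131 px 328 346 226 245 w [ 0.68478645 -0.08743836  0.004     ] [ 0.71146748 -0.06330947  0.004     ]
washer circ (698.5489501953125, -73.92567443847656) 13.76624584197998 depth z [ 0.69690423 -0.08039534  0.00364131]
top washer ((698.631591796875, -75.41080474853516), 14.015872955322266) [ 0.68513797 -0.08766651  0.004     ] [ 0.71099264 -0.06228755  0.004     ]
shelf w ((730.5745239257812, -27.779373168945312), (326.8181457519531, 203.64576721191406), 85.28404998779297) 0.07069529174342282
[[ 615.66156 -182.26376]
 [ 818.61786 -199.00668]
 [ 845.4875   126.70502]
 [ 642.5312   143.44794]]
shelf t ((693.251953125, -29.415451049804688), (320.1741943359375, 131.75546264648438), 85.08494567871094)
[[ 613.9004  -183.26956]
 [ 745.1714  -194.5582 ]
 [ 772.6035   124.43866]
 [ 641.3325   135.7273 ]]
[ 6.708e-01 -3.676e-01 -5.000e-04]
[ 0.6514 -0.3967  0.0338]
[ 0.6539 -0.3711  0.0334]
foot [0.6881 0.0246 0.012 ]
```

View pics/crop2.png

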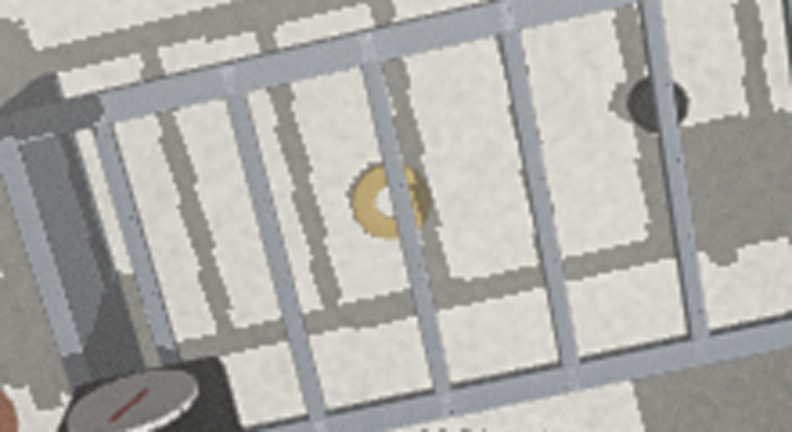

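Request:
{"name": "move_arm", "arguments": {
  "motion": [
    {"linear":[0.0103,-0.0346,0],"twist":[0,0,0],"fingers":-1},
    {"linear":[0.0103,-0.0346,0],"twist":[0,0,0],"fingers":-1},
    {"linear":[0.0103,-0.0346,0],"twist":[0,0,0],"fingers":-1},
    {"linear":[0.0103,-0.0346,0],"twist":[0,0,0],"fingers":-1},
    {"linear":[0.0103,-0.0346,0],"twist":[0,0,0],"fingers":-1},
    {"linear":[0.0103,-0.0346,0],"twist":[0,0,0],"fingers":-1},
    {"linear":[0.0103,-0.0346,0],"twist":[0,0,0],"fingers":-1},
    {"linear":[0.0103,-0.0346,0],"twist":[0,0,0],"fingers":-1},
    {"linear":[0.0103,-0.0346,0],"twist":[0,0,0],"fingers":-1},
    {"linear":[0,0,0],"twist":[0,0,-4],"fingers":-1},
    {"linear":[0,0,0],"twist":[0,0,-4],"fingers":-1},
    {"linear":[0,0,0],"twist":[0,0,0],"fingers":-1},
    {"linear":[0,0,0],"twist":[0,0,0],"fingers":-1}
  ]
}}

```text
clock: 3.37
eef_pos: [0.4616, -0.35, 0.2837]
tcp_rot: [0.085, 0.996, -0.0, 0.0]
contact_force: [0.8, -0.7, 0.4]
width: 0.0852
```

```bash
python3 - <<'E'
from h import *
p,_=snap('wrist','w3'); s=telemetry.read_state(); print(s['eef_pos'],s['tcp_rot'],s['qpos'],s['clock'],s['contact_force'])
p,d,P=pts('wrist','w3')
hsv=cv2.cvtColor(p,cv2.COLOR_RGB2HSV)
blue=(hsv[...,0]>105)&(hsv[...,0]<125)&(hsv[...,1]>150)&(np.hypot(P[...,0]-.51,P[...,1]+.35)<.08)
f32=lambda q:(q[:,:2]*1000).astype(np.float32)
for lo,hi in [(.112,.126),(.045,.058)]:
    q=P[blue&(P[...,2]>lo)&(P[...,2]<hi)]; print(lo,len(q),cv2.minAreaRect(f32(q)),np.median(q[:,2]))
br=(hsv[...,0]<18)&(hsv[...,1]>100)&(abs(P[...,2]-.04)<.006)&(np.hypot(P[...,0]-.51,P[...,1]+.35)<.09)
q=P[br];r=cv2.minAreaRect(f32(q));print('rest',r);print(cv2.boxPoints(r))
# blade: grey, height .02-.06
bl=(P[...,2]>.022)&(P[...,2]<.056)&~blue&(hsv[...,1]<80)&(P[...,0]>.56)&(P[...,0]<.645)&(abs(P[...,1]+.365)<.03)
q=P[bl];A=np.polyfit(q[:,0],q[:,1],1);print('blade yaw',np.degrees(np.arctan(A[0])),'y at .508',np.polyval(A,.508),'pitch',np.polyfit(q[:,0],q[:,2],1),len(q))
E
```

```text
[ 0.46177038 -0.34996823  0.28357152] [ 8.50771576e-02  9.96374355e-01 -1.63455729e-05  1.47358906e-04] [-6.48601706e-01  2.59613886e-01 -8.41507428e-04  1.31007431e+00
  1.29765324e-04 -4.78241434e-01] 3.4167 [ 0.60243487  0.27130336 -0.23993468]
0.112 0 ((0.0, 0.0), (0.0, 0.0), 0.0) nan
0.045 0 ((0.0, 0.0), (0.0, 0.0), 0.0) nan
rest ((514.5816040039062, -350.6101989746094), (60.46345520019531, 96.96853637695312), 81.88560485839844)
[[ 462.31555 -373.69568]
 [ 558.31323 -387.3828 ]
 [ 566.84766 -327.52472]
 [ 470.84998 -313.8376 ]]
blade yaw -8.903120317407986 y at .508 -0.3507644494754274 pitch [-0.13814266  0.12374404] 750
  return _methods._mean(a, axis=axis, dtype=dtype,
  ret = ret.dtype.type(ret / rcount)
```

View pics/w3.png

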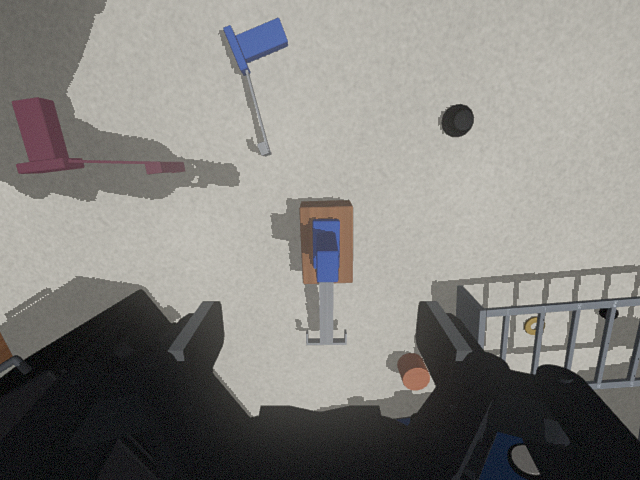

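The probe is centred at (327,255) and its lip at (326,342), lined up with the view. I'll relax the blue threshold.

```bash
python3 - <<'E'
from h import *
p,d,P=pts('wrist','w3')
hsv=cv2.cvtColor(p,cv2.COLOR_RGB2HSV)
print(hsv[268,327],P[268,327],hsv[235,320],P[235,320])
blue=(hsv[...,0]>100)&(hsv[...,0]<130)&(hsv[...,1]>110)&(np.hypot(P[...,0]-.51,P[...,1]+.35)<.08)
f32=lambda q:(q[:,:2]*1000).astype(np.float32)
for lo,hi in [(.112,.130),(.045,.058)]:
    q=P[blue&(P[...,2]>lo)&(P[...,2]<hi)]
    if len(q): print(lo,len(q),cv2.minAreaRect(f32(q)),np.median(q[:,2]))
E
```

```text
[113 133 167] [ 0.51095878 -0.35098257  0.11950645] [118  81  94] [ 0.49172157 -0.3546581   0.06664347]
0.112 664 ((509.2186279296875, -350.6744384765625), (21.867773056030273, 32.77488327026367), 80.41423034667969) 0.11979773881512992
0.045 318 ((508.8045349121094, -350.5325927734375), (30.462312698364258, 57.7899284362793), 79.93633270263672) 0.05175534189468997
```

Request:
{"name": "move_arm", "arguments": {
  "motion": [
    {"linear":[-0.0233,0.0036,0.02],"twist":[0,0,0],"fingers":-1},
    {"linear":[-0.0233,0.0037,0.03],"twist":[0,0,0],"fingers":-1},
    {"linear":[0,0,0.035],"twist":[0,0,0],"fingers":-1},
    {"linear":[0,0,0.035],"twist":[0,0,0],"fingers":-1},
    {"linear":[0,0,0.035],"twist":[0,0,0],"fingers":-1},
    {"linear":[0,0,0.025],"twist":[0,0,0],"fingers":-1},
    {"linear":[0,0,0.018],"twist":[0,0,0],"fingers":-1},
    {"linear":[0,0,0.01],"twist":[0,0,0],"fingers":-1},
    {"linear":[0,0,0],"twist":[0,0,0],"fingers":-1},
    {"linear":[0,0,0],"twist":[0,0,0],"fingers":-1},
    {"linear":[0,0,0],"twist":[0,0,0],"fingers":-1}
  ]
}}

```text
clock: 4.33
eef_pos: [0.5098, -0.3522, 0.077]
tcp_rot: [0.085, 0.996, -0.001, 0.001]
contact_force: [0.2, 0.1, 0.5]
width: 0.0853
```

Request:
{"name": "move_arm", "arguments": {
  "motion": [
    {"linear":[0.0005,0.0015,0],"twist":[0,0,0],"fingers":-1},
    {"linear":[0,0,0],"twist":[0,0,0],"fingers":1},
    {"linear":[0,0,0],"twist":[0,0,0],"fingers":1},
    {"linear":[0,0,0],"twist":[0,0,0],"fingers":1},
    {"linear":[0,0,0],"twist":[0,0,0],"fingers":1},
    {"linear":[0,0,0],"twist":[0,0,0],"fingers":1},
    {"linear":[0,0,0],"twist":[0,0,0],"fingers":1},
    {"linear":[0,0,0],"twist":[0,0,0],"fingers":1},
    {"linear":[0,0,0],"twist":[0,0,0],"fingers":1},
    {"linear":[0,0,0],"twist":[0,0,0],"fingers":1},
    {"linear":[0,0,0],"twist":[0,0,0],"fingers":1},
    {"linear":[0,0,0],"twist":[0,0,0],"fingers":1}
  ],
  "grip_force": 70
}}

```text
clock: 5.33
eef_pos: [0.5085, -0.3505, 0.0756]
tcp_rot: [0.085, 0.996, -0.0, 0.0]
contact_force: [-1.1, -1.0, 3.2]
width: 0.0212
```

```bash
python3 - <<'E'
from h import *
s=telemetry.read_state(); print(s)
E
```

```text
{'clock': 5.3333, 'qpos': array([-6.03362396e-01,  4.45969657e-01, -2.25162848e-01,  8.99193288e-01,
       -2.32256992e-04, -4.33086783e-01]), 'qd': array([ 2.65521545e-04,  1.87373120e-03,  4.27528372e-04,  3.26713646e-04,
        1.50479382e-03, -7.25793742e-05]), 'tau': array([ 6.22236617e-01, -5.59269333e+01,  2.89788008e+01, -8.56644753e-02,
        2.88851866e-01,  1.13555743e-03]), 'eef_pos': array([ 0.50845947, -0.3504648 ,  0.07555104]), 'tcp_rot': array([ 8.50350149e-02,  9.96377929e-01, -2.17417680e-04,  1.46853563e-04]), 'contact_force': array([-1.08308213, -0.98317768,  3.17388649]), 'moment': array([-0.15246723,  0.22110434,  0.01677294]), 'width': 0.021222477248791404}
```

Request:
{"name": "move_arm", "arguments": {
  "motion": [
    {"linear":[0,0,-0.01],"twist":[0,0,0],"fingers":1},
    {"linear":[0,0,-0.02],"twist":[0,0,0],"fingers":1},
    {"linear":[0,0,-0.025],"twist":[0,0,0],"fingers":1},
    {"linear":[0,0,-0.025],"twist":[0,0,0],"fingers":1},
    {"linear":[0,0,-0.02],"twist":[0,0,0],"fingers":1},
    {"linear":[0,0,0],"twist":[0,0,0],"fingers":1},
    {"linear":[0,0,0],"twist":[0,0,0],"fingers":1},
    {"linear":[0,0,0],"twist":[0,0,0],"fingers":1},
    {"linear":[0,0,0],"twist":[0,0,0],"fingers":1}
  ]
}}

```text
clock: 6.08
eef_pos: [0.5072, -0.3494, 0.1732]
tcp_rot: [0.085, 0.996, 0.001, -0.002]
contact_force: [0.4, 0.4, -2.7]
width: 0.0214
```

Request:
{"name": "move_arm", "arguments": {
  "motion": [
    {"linear":[0.006,0.014,0],"twist":[0,0,0],"fingers":1},
    {"linear":[0.0117,0.0282,0],"twist":[0,0,0],"fingers":1},
    {"linear":[0.0117,0.0282,0],"twist":[0,0,0],"fingers":1},
    {"linear":[0.0117,0.0282,0],"twist":[0,0,0],"fingers":1},
    {"linear":[0.0117,0.0282,0],"twist":[0,0,0],"fingers":1},
    {"linear":[0.0117,0.0282,0],"twist":[0,0,0],"fingers":1},
    {"linear":[0.0117,0.0282,0],"twist":[0,0,0],"fingers":1},
    {"linear":[0.0117,0.0282,0],"twist":[0,0,0],"fingers":1},
    {"linear":[0.0117,0.0282,0],"twist":[0,0,0],"fingers":1},
    {"linear":[0.0117,0.0282,0],"twist":[0,0,0],"fingers":1},
    {"linear":[0.006,0.014,0],"twist":[0,0,0],"fingers":1},
    {"linear":[0,0,0],"twist":[0,0,-4.9],"fingers":1},
    {"linear":[0,0,0],"twist":[0,0,0],"fingers":1},
    {"linear":[0,0,0],"twist":[0,0,0],"fingers":1},
    {"linear":[0,0,0],"twist":[0,0,0],"fingers":1}
  ]
}}

```text
clock: 7.33
eef_pos: [0.4402, -0.0529, 0.1747]
tcp_rot: [0.043, 0.999, -0.0, -0.001]
contact_force: [1.0, 0.1, -2.5]
width: 0.0215
```

```bash
python3 - <<'E'
from h import *
snap('wrist','w4'); snap('top','t4');s=telemetry.read_state(); print(s['eef_pos'],s['tcp_rot'],s['clock'],s['contact_force'],s['moment'],s['width'])
E
```

```text
[ 0.44033612 -0.053098    0.17491328] [ 4.33690044e-02  9.99059056e-01  5.71518621e-06 -3.62565026e-04] 7.4333 [-0.40332628 -0.4872633  -3.73466222] [-0.01463296  0.05241028 -0.00513628] 0.02130948592734848
```

View pics/w4.png

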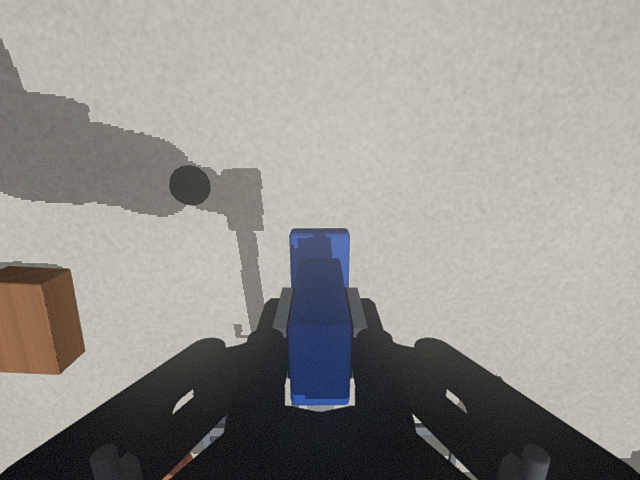

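View pics/t4.png

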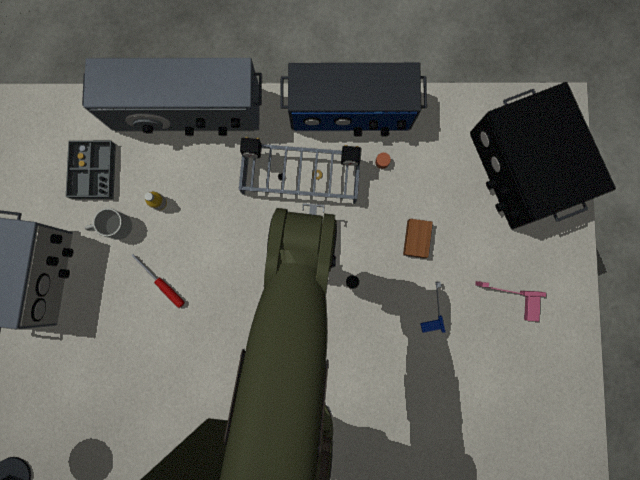

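The probe is held upright and square in the wrist view, and the top view shows the lip at about (313,208) just in front of the shelf. Now I'll measure where the lip is.

```bash
python3 - <<'E'
from h import *
p,d,P=pts('top','t4')
m=(P[...,0]>.54)&(P[...,0]<.62)&(abs(P[...,1]+.06)<.06)&(P[...,2]>.09)&(P[...,2]<.16)
v,u=np.where(m)
for k in sorted(set(v)):
    i=v==k; print(k,u[i].min(),u[i].max(),P[k,u[i]].mean(0).round(4),P[k,u[i],1].min().round(4),P[k,u[i],1].max().round(4))
E
```

```text
204 303 313 [ 0.5909 -0.0537  0.1347] -0.0665 -0.0409
205 303 324 [ 0.5886 -0.0678  0.1328] -0.0946 -0.041
206 303 324 [ 0.5861 -0.0745  0.132 ] -0.0947 -0.041
207 303 323 [ 0.5834 -0.0665  0.133 ] -0.0921 -0.0409
208 302 323 [ 0.5807 -0.0637  0.1339] -0.0921 -0.0382
209 302 323 [ 0.5781 -0.0637  0.1339] -0.0921 -0.0384
210 302 323 [ 0.5756 -0.0637  0.133 ] -0.0921 -0.0382
211 310 323 [ 0.5726 -0.0697  0.1357] -0.0921 -0.059
212 309 323 [ 0.5702 -0.0683  0.1348] -0.0921 -0.0563
213 309 316 [ 0.5676 -0.0653  0.1349] -0.0742 -0.0564
214 312 315 [ 0.5644 -0.0678  0.1384] -0.0717 -0.064
```

Request:
{"name": "move_arm", "arguments": {
  "motion": [
    {"linear":[0,0,0.02],"twist":[0,0,0],"fingers":1},
    {"linear":[0,0,0.03],"twist":[0,0,0],"fingers":1},
    {"linear":[0,0,0.03],"twist":[0,0,0],"fingers":1},
    {"linear":[0,0,0.02],"twist":[0,0,0],"fingers":1},
    {"linear":[0,0,0],"twist":[0,0,0],"fingers":1},
    {"linear":[0,0,0],"twist":[0,0,0],"fingers":1},
    {"linear":[0,0,0],"twist":[0,0,0],"fingers":1},
    {"linear":[0,0,0],"twist":[0,0,0],"fingers":1}
  ]
}}

```text
clock: 8.1
eef_pos: [0.4421, -0.053, 0.0769]
tcp_rot: [0.043, 0.999, -0.0, 0.001]
contact_force: [1.0, 0.3, -2.0]
width: 0.0215
```

```bash
cat > st.py <<'E'
from h import *
s=telemetry.read_state(); print(s['eef_pos'].round(4),s['contact_force'].round(2),s['moment'].round(3),s['clock'])
E
python3 st.py
```

```text
[ 0.4421 -0.053   0.0769] [ 0.97  0.27 -1.97] [-0.001  0.033  0.016] 8.1
```

Request:
{"name": "move_arm", "arguments": {
  "motion": [
    {"linear":[0,0,0.003],"twist":[0,0,0],"fingers":1},
    {"linear":[0,0,0.003],"twist":[0,0,0],"fingers":1},
    {"linear":[0,0,0],"twist":[0,0,0],"fingers":1},
    {"linear":[0,0,0],"twist":[0,0,0],"fingers":1},
    {"linear":[0,0,0],"twist":[0,0,0],"fingers":1},
    {"linear":[0,0,0],"twist":[0,0,0],"fingers":1}
  ]
}}

```text
clock: 8.6
eef_pos: [0.4405, -0.0526, 0.0694]
tcp_rot: [0.042, 0.999, -0.0, 0.0]
contact_force: [-0.2, -0.3, -3.1]
width: 0.0212
```

```bash
python3 st.py
```

```text
[ 0.4405 -0.0526  0.0694] [-0.17 -0.31 -3.1 ] [ 0.009  0.083 -0.047] 8.6
```

Request:
{"name": "move_arm", "arguments": {
  "motion": [
    {"linear":[0,0,0.002],"twist":[0,0,0],"fingers":1},
    {"linear":[0,0,0.002],"twist":[0,0,0],"fingers":1},
    {"linear":[0,0,0],"twist":[0,0,0],"fingers":1},
    {"linear":[0,0,0],"twist":[0,0,0],"fingers":1},
    {"linear":[0,0,0],"twist":[0,0,0],"fingers":1}
  ]
}}

```text
clock: 9.02
eef_pos: [0.4403, -0.0526, 0.0652]
tcp_rot: [0.042, 0.999, 0.0, -0.0]
contact_force: [-0.8, -0.1, -2.4]
width: 0.021
```

```bash
python3 st.py
```

```text
[ 0.4403 -0.0526  0.0652] [-0.79 -0.13 -2.42] [-0.079  0.035  0.031] 9.0167
```

Request:
{"name": "move_arm", "arguments": {
  "motion": [
    {"linear":[0,0,0.001],"twist":[0,0,0],"fingers":1},
    {"linear":[0,0,0.001],"twist":[0,0,0],"fingers":1},
    {"linear":[0,0,0],"twist":[0,0,0],"fingers":1},
    {"linear":[0,0,0],"twist":[0,0,0],"fingers":1},
    {"linear":[0,0,0],"twist":[0,0,0],"fingers":1}
  ]
}}

```text
clock: 9.43
eef_pos: [0.4405, -0.0526, 0.0633]
tcp_rot: [0.042, 0.999, 0.0, -0.0]
contact_force: [0.5, -0.6, -3.5]
width: 0.0213
```

```bash
python3 st.py
```

```text
[ 0.4405 -0.0526  0.0633] [ 0.48 -0.56 -3.46] [-0.019  0.02  -0.01 ] 9.4333
```

Request:
{"name": "move_arm", "arguments": {
  "motion": [
    {"linear":[0,0,0.001],"twist":[0,0,0],"fingers":1},
    {"linear":[0,0,0],"twist":[0,0,0],"fingers":1},
    {"linear":[0,0,0],"twist":[0,0,0],"fingers":1}
  ]
}}

```text
clock: 9.68
eef_pos: [0.4404, -0.0526, 0.0622]
tcp_rot: [0.042, 0.999, 0.0, -0.0]
contact_force: [-1.0, -0.0, -2.7]
width: 0.0214
```

```bash
python3 st.py; python3 -c "
from h import *
snap('scene','s5')"
```

```text
[ 0.4404 -0.0526  0.0622] [-1.   -0.01 -2.75] [ 0.017  0.027 -0.119] 9.6833
```

View pics/s5.png

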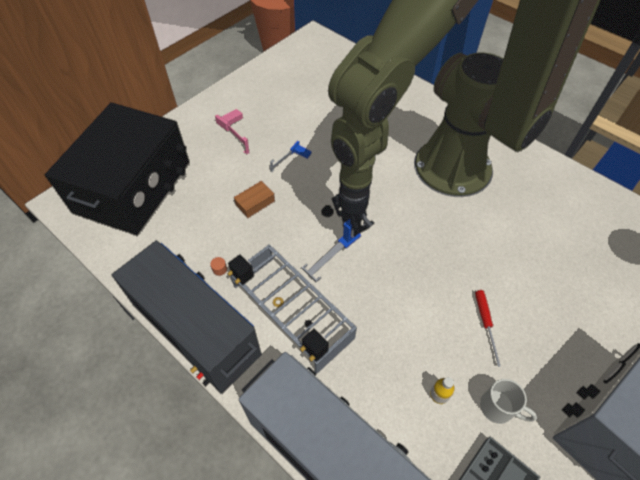

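Request:
{"name": "move_arm", "arguments": {
  "motion": [
    {"linear":[0,0,0.0015],"twist":[0,0,0],"fingers":1},
    {"linear":[0,0,0],"twist":[0,0,0],"fingers":1},
    {"linear":[0,0,0],"twist":[0,0,0],"fingers":1}
  ]
}}

```text
clock: 9.98
eef_pos: [0.4404, -0.0526, 0.0607]
tcp_rot: [0.042, 0.999, 0.0, -0.0]
contact_force: [-0.0, 0.4, -2.1]
width: 0.0214
```

```bash
python3 st.py
```

```text
[ 0.4404 -0.0526  0.0607] [-0.01  0.37 -2.06] [ 0.001 -0.009  0.011] 9.9833
```

Request:
{"name": "move_arm", "arguments": {
  "motion": [
    {"linear":[0,0,0.0015],"twist":[0,0,0],"fingers":1},
    {"linear":[0,0,0],"twist":[0,0,0],"fingers":1},
    {"linear":[0,0,0],"twist":[0,0,0],"fingers":1}
  ]
}}

```text
clock: 10.23
eef_pos: [0.4403, -0.0526, 0.0592]
tcp_rot: [0.042, 0.999, -0.0, -0.0]
contact_force: [0.4, 0.0, -2.9]
width: 0.0211
```

```bash
python3 st.py; python3 - <<'E'
from h import *
p,_=snap('top','t5')
p,d,P=pts('top','t5')
m=(P[...,0]>.575)&(P[...,0]<.61)&(abs(P[...,1]+.066)<.035)
for v in range(200,216):
    print(v,[int(1000*P[v,u,2]) for u in range(300,330)])
E
```

```text
[ 0.4403 -0.0526  0.0592] [ 0.42  0.05 -2.9 ] [0.004 0.041 0.016] 10.2333
200 [0, 1, 3, 4, -2, 2, -6, 0, 6, 2, 2, -1, 1, 4, 0, 2, -3, 5, 0, 2, 4, 5, 5, -4, -1, 2, 0, -8, -3, -3]
201 [3, 2, 0, -6, -2, -1, 0, -1, -4, 0, 1, 3, 0, 3, 4, 3, 1, -2, 0, 2, -3, -1, 3, 0, -2, 4, 0, 1, 0, 11]
202 [-5, -2, 4, 3, 2, 2, 1, 3, 4, -2, 3, 4, -1, 6, 2, -1, -2, 3, 6, 1, -1, 5, 1, 3, -2, -2, 0, 3, 2, -3]
203 [1, 3, -2, 2, 0, 2, 2, 1, 6, 1, 0, 3, 4, -3, 2, 1, 0, 0, 0, 1, 2, -2, 0, 0, -2, -3, 1, 0, 2, 5]
204 [1, -1, 3, 2, 2, -1, 1, 4, -2, 4, -3, 0, 0, 0, 3, 1, 0, 0, 0, 0, 0, 1, 1, -5, -3, 8, 0, 1, 1, 6]
205 [4, 2, 2, 2, 3, -3, -1, 0, 1, 2, -2, -1, 4, -4, 0, -3, 0, 0, 0, -2, 1, 2, -1, 2, -5, -2, 2, 2, 5, 0]
206 [1, -1, -1, -2, -2, -5, -4, -2, 1, 0, 2, 1, 6, 0, 1, 4, -3, 1, -2, -5, -7, 3, -3, 0, 1, -3, 2, 6, 0, -1]
207 [7, -4, 3, 1, 1499, 1, -2, 2, 2, -1, 4, 1, 0, 0, -2, 0, 4, 1, -2, -2, 4, 1, 0, 5, 5, 5, -1, 1, -4, 0]
208 [1, 0, 0, 0, 0, -7, 0, 1, 4, -6, 1, 7, 0, -3, 0, -7, 8, 0, 0, 1, 2, 5, -3, -4, -2, -3, 0, -2, 0, 1]
209 [3, -6, 2, 0, 4, 0, 7, 0, 0, -3, 0, 6, 1, 0, 5, 0, 4, -2, 5, 6, 5, 0, -3, -8, 2, -7, -1, 2, 3, 6]
210 [0, 1, 5, 2, 6, 1, 3, -2, 4, 5, 6, 1, 0, -7, -6, 6, 2, 6, -2, 4, -1, 1, 2, 2, -3, 3, 6, 4, -4, 0]
211 [0, 0, -2, 1, 17, 17, 19, 19, 15, 15, 21, 18, 0, 4, -3, 0, 1, 9, 0, 0, 0, 0, 1, 0, 6, 0, 0, -1, 0, -2]
212 [-4, 4, -5, 2, 13, 18, 12, 13, 19, 20, 18, 21, 21, 17, 17, 13, 14, 19, 16, 21, 17, 12, 16, 20, 9, 0, 4, 3, 0, 5]
213 [-7, -2, 5, -2, 19, 1, 0, 1, 0, -1, -1, 11, 19, 20, 17, 12, 21, 16, 18, 16, 14, 10, 18, 19, 3, 3, 2, 3, 1, 0]
214 [-1, -1, 2, 0, 18, -1, 4, -3, 3, 4, 15, 24, 13, 17, 16, 18, 17, -1, -1, 0, 0, -5, -1, 15, -2, -2, 2, 4, 6, 0]
215 [-2, -1, 7, 11, 10, -1, 1, -1, 0, 2, 16, 18, 21, 23, 19, 16, 15, -5, 0, -1, 0, 0, 0, 17, -2, 4, -5, -3, 0, 3]
```

Request:
{"name": "move_arm", "arguments": {
  "motion": [
    {"linear":[0,0,0.0015],"twist":[0,0,0],"fingers":1},
    {"linear":[0,0,0.001],"twist":[0,0,0],"fingers":1},
    {"linear":[0,0,0],"twist":[0,0,0],"fingers":1},
    {"linear":[0,0,0],"twist":[0,0,0],"fingers":1}
  ]
}}

```text
clock: 10.62
eef_pos: [0.4404, -0.0526, 0.0567]
tcp_rot: [0.042, 0.999, -0.0, -0.0]
contact_force: [-0.6, -0.4, -4.1]
width: 0.0208
```

```bash
python3 st.py
```

```text
[ 0.4404 -0.0526  0.0567] [-0.57 -0.39 -4.09] [0.039 0.004 0.016] 10.6167
```

Request:
{"name": "move_arm", "arguments": {
  "motion": [
    {"linear":[0,0,0.001],"twist":[0,0,0],"fingers":1},
    {"linear":[0,0,0],"twist":[0,0,0],"fingers":1},
    {"linear":[0,0,0],"twist":[0,0,0],"fingers":1}
  ]
}}

```text
clock: 10.87
eef_pos: [0.4404, -0.0526, 0.0557]
tcp_rot: [0.042, 0.999, 0.0, -0.0]
contact_force: [0.2, 0.7, -2.9]
width: 0.0216
```

```bash
python3 st.py
```

```text
[ 0.4404 -0.0526  0.0557] [ 0.22  0.73 -2.9 ] [-0.014  0.043  0.027] 10.8667
```

Request:
{"name": "move_arm", "arguments": {
  "motion": [
    {"linear":[0,0,0.001],"twist":[0,0,0],"fingers":1},
    {"linear":[0,0,0],"twist":[0,0,0],"fingers":1},
    {"linear":[0,0,0],"twist":[0,0,0],"fingers":1}
  ]
}}

```text
clock: 11.12
eef_pos: [0.4404, -0.0526, 0.0548]
tcp_rot: [0.042, 0.999, 0.0, -0.0]
contact_force: [-0.5, 0.2, -1.9]
width: 0.021
```

```bash
python3 st.py
```

```text
[ 0.4404 -0.0526  0.0548] [-0.48  0.19 -1.9 ] [ 0.021  0.015 -0.025] 11.1167
```

Request:
{"name": "move_arm", "arguments": {
  "motion": [
    {"linear":[0,0,0.0007],"twist":[0,0,0],"fingers":1},
    {"linear":[0,0,0],"twist":[0,0,0],"fingers":1},
    {"linear":[0,0,0],"twist":[0,0,0],"fingers":1}
  ]
}}

```text
clock: 11.37
eef_pos: [0.4405, -0.0526, 0.0541]
tcp_rot: [0.042, 0.999, -0.0, 0.0]
contact_force: [-0.1, -0.9, -2.5]
width: 0.0209
```

```bash
python3 st.py
```

```text
[ 0.4405 -0.0526  0.0541] [-0.14 -0.9  -2.52] [ 0.01  -0.035  0.03 ] 11.3667
```

Request:
{"name": "move_arm", "arguments": {
  "motion": [
    {"linear":[0,0,0.0007],"twist":[0,0,0],"fingers":1},
    {"linear":[0,0,0],"twist":[0,0,0],"fingers":1}
  ]
}}

```text
clock: 11.53
eef_pos: [0.4405, -0.0526, 0.0534]
tcp_rot: [0.042, 0.999, 0.0, 0.0]
contact_force: [-0.3, 0.3, -0.4]
width: 0.0213
```

```bash
python3 st.py
```

```text
[ 0.4405 -0.0526  0.0534] [-0.35  0.33 -0.41] [-0.012  0.083 -0.037] 11.5333
```

Request:
{"name": "move_arm", "arguments": {
  "motion": [
    {"linear":[0,0,0],"twist":[0,0,0],"fingers":1}
  ]
}}

```text
clock: 11.62
eef_pos: [0.4405, -0.0526, 0.0535]
tcp_rot: [0.042, 0.999, 0.0, 0.0]
contact_force: [-1.4, 0.4, -1.1]
width: 0.0212
```

```bash
python3 st.py
```

```text
[ 0.4405 -0.0526  0.0535] [-1.43  0.42 -1.07] [ 0.052 -0.023  0.048] 11.6167
```

Request:
{"name": "move_arm", "arguments": {
  "motion": [
    {"linear":[0,0,0],"twist":[0,0,0],"fingers":1}
  ]
}}

```text
clock: 11.7
eef_pos: [0.4405, -0.0526, 0.0535]
tcp_rot: [0.042, 0.999, 0.0, 0.0]
contact_force: [-0.9, 0.1, -0.8]
width: 0.0216
```

```bash
python3 st.py
```

```text
[ 0.4405 -0.0526  0.0535] [-0.86  0.1  -0.8 ] [-0.027 -0.035 -0.01 ] 11.7
```

Request:
{"name": "move_arm", "arguments": {
  "motion": [
    {"linear":[0,0,0],"twist":[0,0,0],"fingers":1}
  ]
}}

```text
clock: 11.78
eef_pos: [0.4406, -0.0527, 0.0535]
tcp_rot: [0.042, 0.999, -0.0, 0.0]
contact_force: [-0.8, -0.3, -1.0]
width: 0.0209
```

```bash
python3 st.py
```

```text
[ 0.4406 -0.0527  0.0535] [-0.77 -0.34 -0.97] [ 0.004 -0.003 -0.052] 11.7833
```

Request:
{"name": "move_arm", "arguments": {
  "motion": [
    {"linear":[0,0,0],"twist":[0,0,0],"fingers":1}
  ]
}}

```text
clock: 11.87
eef_pos: [0.4405, -0.0526, 0.0534]
tcp_rot: [0.042, 0.999, 0.0, 0.0]
contact_force: [-1.0, 0.8, 0.2]
width: 0.0216
```

```bash
python3 st.py
```

```text
[ 0.4405 -0.0526  0.0534] [-0.98  0.82  0.23] [-0.006 -0.003  0.07 ] 11.8667
```

I feel about 2 N on the bench at TCP z 0.0535, so first touch is near 0.0544, which agrees with the visual estimate. Next I'll lift 16 mm and slide in past the washer.

Request:
{"name": "move_arm", "arguments": {
  "motion": [
    {"linear":[0,0,-0.008],"twist":[0,0,0],"fingers":1},
    {"linear":[0,0,-0.008],"twist":[0,0,0],"fingers":1},
    {"linear":[0,0,0],"twist":[0,0,0],"fingers":1},
    {"linear":[-0.0067,0,0],"twist":[0,0,0],"fingers":1},
    {"linear":[-0.012,0,0],"twist":[0,0,0],"fingers":1},
    {"linear":[-0.016,0,0],"twist":[0,0,0],"fingers":1},
    {"linear":[-0.016,0,0],"twist":[0,0,0],"fingers":1},
    {"linear":[-0.016,0,0],"twist":[0,0,0],"fingers":1},
    {"linear":[-0.016,0,0],"twist":[0,0,0],"fingers":1},
    {"linear":[-0.016,0,0],"twist":[0,0,0],"fingers":1},
    {"linear":[-0.016,0,0],"twist":[0,0,0],"fingers":1},
    {"linear":[-0.012,0,0],"twist":[0,0,0],"fingers":1},
    {"linear":[-0.0067,0,0],"twist":[0,0,0],"fingers":1},
    {"linear":[0,0,0],"twist":[0,0,0],"fingers":1},
    {"linear":[0,0,0],"twist":[0,0,0],"fingers":1},
    {"linear":[0,0,0],"twist":[0,0,0],"fingers":1}
  ]
}}

```text
clock: 13.2
eef_pos: [0.5723, -0.0638, 0.069]
tcp_rot: [0.042, 0.999, 0.0, -0.001]
contact_force: [0.7, 0.3, -2.5]
width: 0.0215
```

```bash
python3 st.py; python3 - <<'E'
from h import *
for n in ['top','scene']:
    p,d=snap(n,n+'6')
    u,v=(318,185) if n=='top' else (285,290)
    c=p[v-40:v+40,u-55:u+55]; cv2.imwrite('pics/%s6c.png'%n,cv2.resize(c,None,fx=7,fy=7,interpolation=cv2.INTER_CUBIC)[:,:,::-1])
E
```

```text
[ 0.5723 -0.0638  0.069 ] [ 0.65  0.28 -2.54] [ 0.002  0.065 -0.015] 13.2
```

View pics/top6c.png

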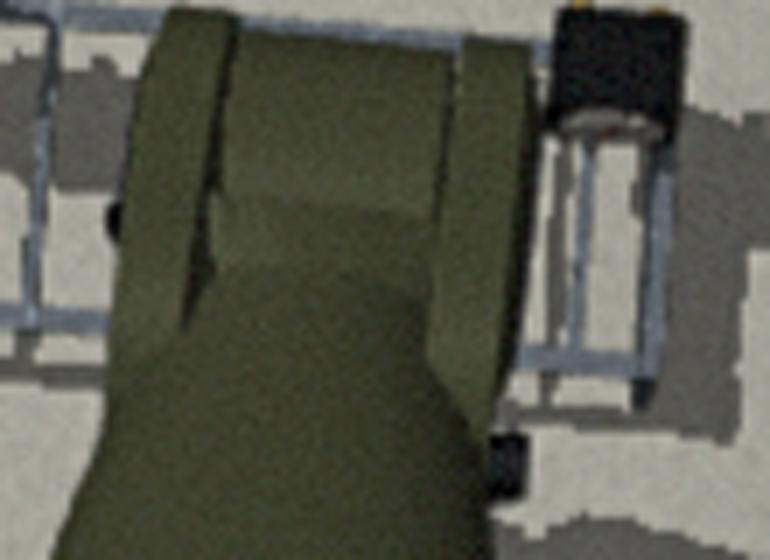

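View pics/scene6c.png

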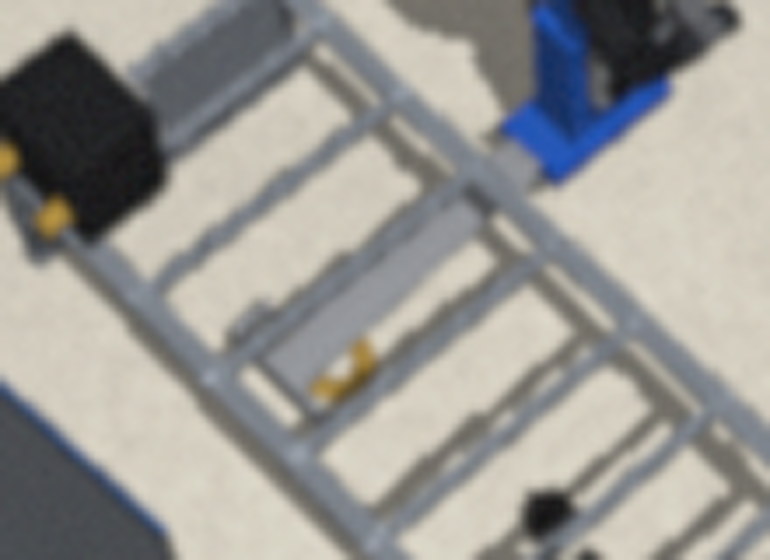

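```bash
python3 - <<'E'
from h import *
p,d,P=pts('scene','scene6')
hsv=cv2.cvtColor(p,cv2.COLOR_RGB2HSV)
m=(P[...,2]>.02)&(P[...,2]<.055)&(P[...,0]>.64)&(P[...,0]<.76)&(P[...,1]>-.13)&(P[...,1]<-.03)&(hsv[...,1]<70)
q=P[m]
for a in np.arange(.64,.76,.01):
    k=q[(q[:,0]>a)&(q[:,0]<=a+.01)]
    if len(k): print(a.round(3),len(k),k[:,1].min().round(4),k[:,1].max().round(4),np.median(k[:,2]).round(4))
m=(hsv[...,0]>10)&(hsv[...,0]<32)&(hsv[...,1]>90)&(np.hypot(P[...,0]-.7,P[...,1]+.075)<.04)
v,u=np.where(m);w=np.array([ray('scene','scene6',a,b,.004) for a,b in zip(u,v)]);print('washer',w.min(0),w.max(0),np.median(P[m][:,2]))
# initial
p,d,P=pts('scene','sc0');hsv=cv2.cvtColor(p,cv2.COLOR_RGB2HSV)
m=(hsv[...,0]>10)&(hsv[...,0]<32)&(hsv[...,1]>90)&(np.hypot(P[...,0]-.7,P[...,1]+.075)<.04)
v,u=np.where(m);w=np.array([ray('scene','sc0',a,b,.004) for a,b in zip(u,v)]);print('washer',w.min(0),w.max(0),cv2.minEnclosingCircle((w[:,:2]*1000).astype(np.float32)))
E
```

```text
0.64 24 -0.0736 -0.0581 0.0366
0.65 25 -0.077 -0.0598 0.0344
0.66 24 -0.0753 -0.0591 0.0344
0.67 26 -0.077 -0.0595 0.0328
0.68 25 -0.0801 -0.0615 0.0313
0.69 30 -0.0807 -0.0612 0.03
0.7 29 -0.0971 -0.0625 0.0292
0.71 35 -0.1013 -0.0647 0.0265
0.72 39 -0.1009 -0.0511 0.0252
washer [ 0.68887672 -0.07204296  0.004     ] [ 0.71327796 -0.06057562  0.004     ] 0.0032220294651580383
washer [ 0.68856035 -0.08411177  0.004     ] [ 0.71470462 -0.06057562  0.004     ] ((701.3265991210938, -71.50888061523438), 13.385213851928711)
```

Request:
{"name": "move_arm", "arguments": {
  "motion": [
    {"linear":[-0.004,0.0015,0],"twist":[0,0,0],"fingers":1},
    {"linear":[-0.004,0.0015,0],"twist":[0,0,0],"fingers":1},
    {"linear":[0,0,0],"twist":[0,0,0],"fingers":1},
    {"linear":[0,0,0.003],"twist":[0,0,0],"fingers":1},
    {"linear":[0,0,0.003],"twist":[0,0,0],"fingers":1},
    {"linear":[0,0,0.003],"twist":[0,0,0],"fingers":1},
    {"linear":[0,0,0.002],"twist":[0,0,0],"fingers":1},
    {"linear":[0,0,0],"twist":[0,0,0],"fingers":1},
    {"linear":[0,0,0],"twist":[0,0,0],"fingers":1},
    {"linear":[0,0,0],"twist":[0,0,0],"fingers":1}
  ]
}}

```text
clock: 14.13
eef_pos: [0.5816, -0.0616, 0.0584]
tcp_rot: [0.042, 0.999, 0.0, -0.0]
contact_force: [0.0, 0.6, -3.5]
width: 0.0209
```

```bash
python3 st.py; python3 - <<'E'
from h import *
for n in ['scene']:
    p,d=snap(n,n+'7')
    u,v=(285,290)
    c=p[v-40:v+40,u-55:u+55]; cv2.imwrite('pics/%s7c.png'%n,cv2.resize(c,None,fx=7,fy=7,interpolation=cv2.INTER_CUBIC)[:,:,::-1])
E
```

```text
[ 0.5816 -0.0616  0.0584] [ 0.02  0.61 -3.53] [-0.022  0.023 -0.01 ] 14.1333
```

View pics/scene7c.png

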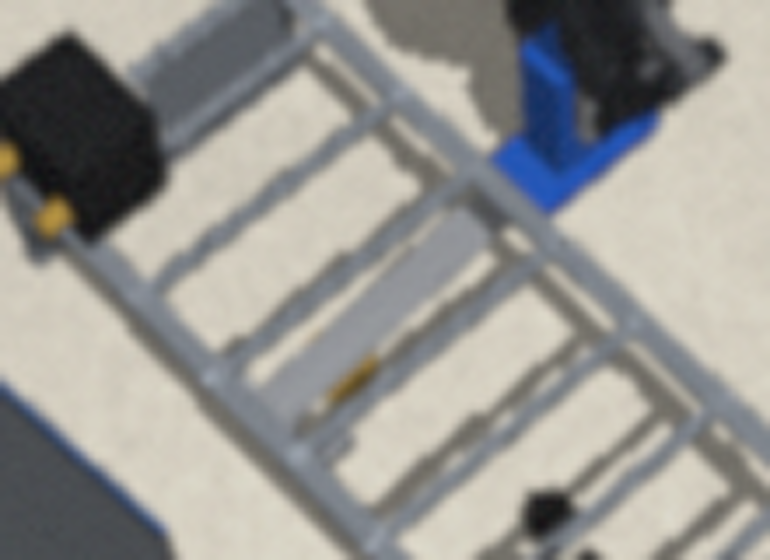

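The lip is past the washer, which shows at (352,380) in the crop, between the tines. I'll lower to about 1 mm above the bench and start raking.

Request:
{"name": "move_arm", "arguments": {
  "motion": [
    {"linear":[0,0,0.0015],"twist":[0,0,0],"fingers":1},
    {"linear":[0,0,0.0015],"twist":[0,0,0],"fingers":1},
    {"linear":[0,0,0],"twist":[0,0,0],"fingers":1},
    {"linear":[0,0,0],"twist":[0,0,0],"fingers":1},
    {"linear":[0,0,0],"twist":[0,0,0],"fingers":1}
  ]
}}

```text
clock: 14.6
eef_pos: [0.5816, -0.0616, 0.0554]
tcp_rot: [0.042, 0.999, -0.0, -0.0]
contact_force: [-0.4, 0.6, -2.0]
width: 0.0209
```

```bash
python3 st.py
```

```text
[ 0.5816 -0.0616  0.0554] [-0.36  0.56 -1.96] [-0.045  0.054  0.009] 14.6
```

Request:
{"name": "move_arm", "arguments": {
  "motion": [
    {"linear":[0.003,0,0],"twist":[0,0,0],"fingers":1},
    {"linear":[0.004,0,0],"twist":[0,0,0],"fingers":1},
    {"linear":[0.004,0,0],"twist":[0,0,0],"fingers":1},
    {"linear":[0.004,0,0],"twist":[0,0,0],"fingers":1},
    {"linear":[0.004,0,0],"twist":[0,0,0],"fingers":1},
    {"linear":[0.004,0,0],"twist":[0,0,0],"fingers":1},
    {"linear":[0.004,0,0],"twist":[0,0,0],"fingers":1},
    {"linear":[0.004,0,0],"twist":[0,0,0],"fingers":1},
    {"linear":[0.003,0,0],"twist":[0,0,0],"fingers":1},
    {"linear":[0,0,0],"twist":[0,0,0],"fingers":1}
  ]
}}

```text
clock: 15.43
eef_pos: [0.5469, -0.0586, 0.0554]
tcp_rot: [0.042, 0.999, 0.0, -0.0]
contact_force: [0.1, -0.1, -3.3]
width: 0.0212
```

```bash
python3 st.py; python3 - <<'E'
from h import *
for n in ['scene']:
    p,d=snap(n,n+'8')
    u,v=(285,290)
    c=p[v-40:v+40,u-55:u+55]; cv2.imwrite('pics/%s8c.png'%n,cv2.resize(c,None,fx=7,fy=7,interpolation=cv2.INTER_CUBIC)[:,:,::-1])
E
```

```text
[ 0.5469 -0.0586  0.0554] [ 0.1  -0.06 -3.34] [ 0.023  0.02  -0.021] 15.4333
```

View pics/scene8c.png

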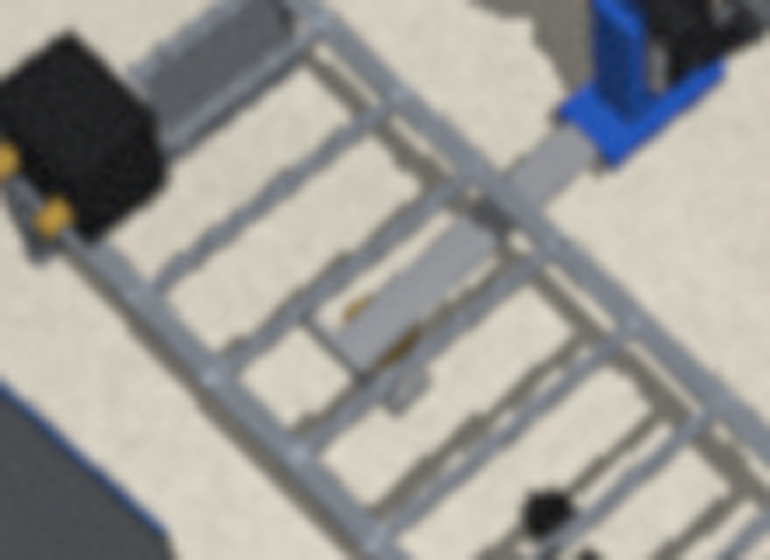

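The washer now sits just ahead of the lip and moves with it. I'll keep raking.

Request:
{"name": "move_arm", "arguments": {
  "motion": [
    {"linear":[0.004,0,0],"twist":[0,0,0],"fingers":1},
    {"linear":[0.0055,0,0],"twist":[0,0,0],"fingers":1},
    {"linear":[0.0055,0,0],"twist":[0,0,0],"fingers":1},
    {"linear":[0.0055,0,0],"twist":[0,0,0],"fingers":1},
    {"linear":[0.0055,0,0],"twist":[0,0,0],"fingers":1},
    {"linear":[0.0055,0,0],"twist":[0,0,0],"fingers":1},
    {"linear":[0.0055,0,0],"twist":[0,0,0],"fingers":1},
    {"linear":[0.0055,0,0],"twist":[0,0,0],"fingers":1},
    {"linear":[0.0055,0,0],"twist":[0,0,0],"fingers":1},
    {"linear":[0.0055,0,0],"twist":[0,0,0],"fingers":1},
    {"linear":[0.0055,0,0],"twist":[0,0,0],"fingers":1},
    {"linear":[0.0055,0,0],"twist":[0,0,0],"fingers":1},
    {"linear":[0.0055,0,0],"twist":[0,0,0],"fingers":1},
    {"linear":[0.0055,0,0],"twist":[0,0,0],"fingers":1},
    {"linear":[0.0055,0,0],"twist":[0,0,0],"fingers":1},
    {"linear":[0.0055,0,0],"twist":[0,0,0],"fingers":1},
    {"linear":[0.0055,0,0],"twist":[0,0,0],"fingers":1},
    {"linear":[0.0055,0,0],"twist":[0,0,0],"fingers":1},
    {"linear":[0.0035,0,0],"twist":[0,0,0],"fingers":1},
    {"linear":[0,0,0],"twist":[0,0,0],"fingers":1}
  ]
}}

```text
clock: 17.15
eef_pos: [0.446, -0.0501, 0.0553]
tcp_rot: [0.042, 0.999, 0.0, -0.0]
contact_force: [-0.3, -0.4, -3.0]
width: 0.0211
```

```bash
python3 st.py; python3 - <<'E'
from h import *
for n in ['scene']:
    p,d=snap(n,n+'9')
    u,v=(305,265)
    c=p[v-40:v+40,u-55:u+55]; cv2.imwrite('pics/%s9c.png'%n,cv2.resize(c,None,fx=7,fy=7,interpolation=cv2.INTER_CUBIC)[:,:,::-1])
E
```

```text
[ 0.446  -0.0501  0.0553] [-0.27 -0.44 -3.04] [0.03  0.118 0.055] 17.15
```

View pics/scene9c.png

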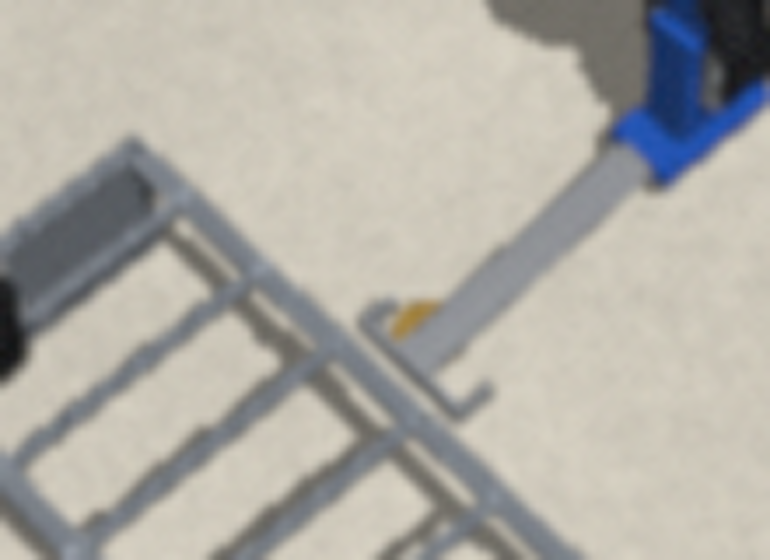

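The washer lies in the rake's U in front of the shelf at about (415,318) in the crop. I'll ease off it, lift, and carry the probe back.

Request:
{"name": "move_arm", "arguments": {
  "motion": [
    {"linear":[-0.002,0,0],"twist":[0,0,0],"fingers":1},
    {"linear":[-0.002,0,-0.002],"twist":[0,0,0],"fingers":1},
    {"linear":[0,0,-0.01],"twist":[0,0,0],"fingers":1},
    {"linear":[0,0,-0.02],"twist":[0,0,0],"fingers":1},
    {"linear":[0,0,-0.03],"twist":[0,0,0],"fingers":1},
    {"linear":[0,0,-0.03],"twist":[0,0,0],"fingers":1},
    {"linear":[0,0,-0.028],"twist":[0,0,0],"fingers":1},
    {"linear":[0,0,0],"twist":[0,0,0],"fingers":1},
    {"linear":[-0.004,-0.0134,0],"twist":[0,0,0],"fingers":1},
    {"linear":[-0.008,-0.0268,0],"twist":[0,0,0],"fingers":1},
    {"linear":[-0.008,-0.0268,0],"twist":[0,0,0],"fingers":1},
    {"linear":[-0.008,-0.0268,0],"twist":[0,0,0],"fingers":1},
    {"linear":[-0.008,-0.0268,0],"twist":[0,0,0],"fingers":1},
    {"linear":[-0.008,-0.0268,0],"twist":[0,0,0],"fingers":1},
    {"linear":[-0.008,-0.0268,0],"twist":[0,0,0],"fingers":1}
  ]
}}

```text
clock: 18.45
eef_pos: [0.4882, -0.2299, 0.1753]
tcp_rot: [0.042, 0.999, 0.0, -0.0]
contact_force: [0.2, 1.1, -4.0]
width: 0.0213
```

Request:
{"name": "move_arm", "arguments": {
  "motion": [
    {"linear":[-0.008,-0.0268,0],"twist":[0,0,0],"fingers":1},
    {"linear":[-0.008,-0.0268,0],"twist":[0,0,0],"fingers":1},
    {"linear":[-0.008,-0.0268,0],"twist":[0,0,0],"fingers":1},
    {"linear":[-0.008,-0.0268,0],"twist":[0,0,0],"fingers":1},
    {"linear":[-0.004,-0.0134,0],"twist":[0,0,0],"fingers":1},
    {"linear":[0,0,0],"twist":[0,0,4],"fingers":1},
    {"linear":[0,0,0],"twist":[0,0,0],"fingers":1},
    {"linear":[0,0,0],"twist":[0,0,0],"fingers":1},
    {"linear":[0,0,0],"twist":[0,0,0],"fingers":1},
    {"linear":[0,0,0],"twist":[0,0,0],"fingers":1}
  ]
}}

```text
clock: 19.28
eef_pos: [0.5138, -0.351, 0.1754]
tcp_rot: [0.076, 0.997, 0.0, -0.0]
contact_force: [-0.3, 0.2, -2.7]
width: 0.0211
```

```bash
python3 st.py; python3 - <<'E'
from h import *
p,d=snap('top','top10'); snap('wrist','w10')
p,d,P=pts('top','top10'); h0=cv2.cvtColor(p,cv2.COLOR_RGB2HSV)
m=(h0[...,0]>10)&(h0[...,0]<32)&(h0[...,1]>90)&(np.hypot(P[...,0]-.578,P[...,1]+.06)<.06)
v,u=np.where(m);w=np.array([ray('top','top10',a,b,.004) for a,b in zip(u,v)]);print('washer',cv2.minEnclosingCircle((w[:,:2]*1000).astype(np.float32)),np.median(P[m][:,2]))
c=np.array(cv2.minEnclosingCircle((w[:,:2]*1000).astype(np.float32))[0])/1000-[.693,-.0295]
print(c@[.9963,-.0855],c@[.0855,.9963])
E
```

```text
[ 0.5138 -0.351   0.1754] [-0.32  0.23 -2.7 ] [0.046 0.059 0.051] 19.2833
washer ((578.365966796875, -70.95625305175781), 13.881863594055176) 0.005037247139027645
-0.11066537764434807 -0.0511040747543335
```

View pics/top10.png

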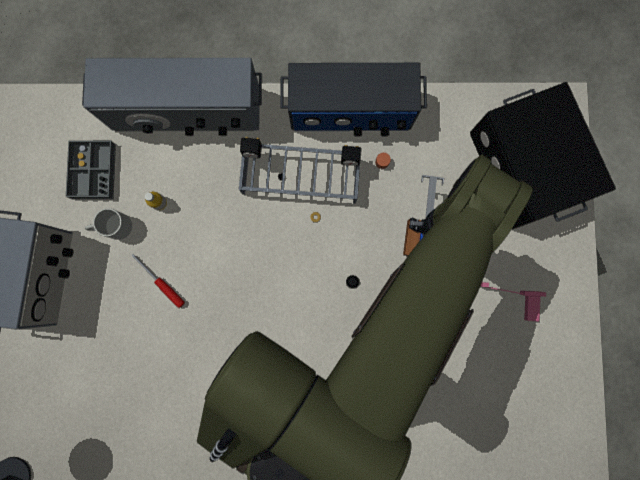

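View pics/w10.png

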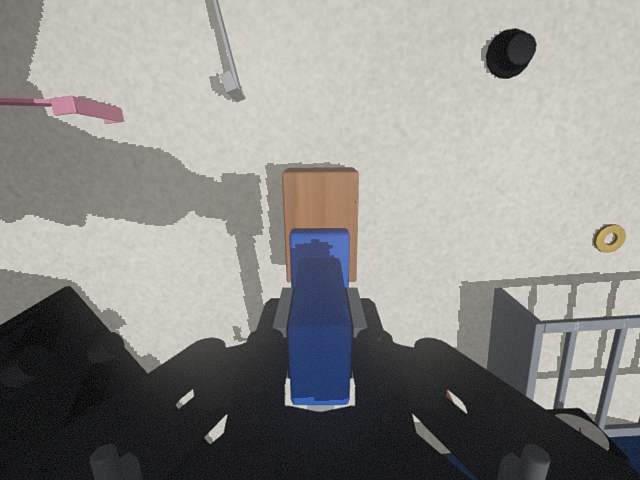

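The washer is clear at shelf x −0.111, and the probe is centred over the rest, so I'll lower it.

Request:
{"name": "move_arm", "arguments": {
  "motion": [
    {"linear":[0,0,0.015],"twist":[0,0,0],"fingers":1},
    {"linear":[0,0,0.025],"twist":[0,0,0],"fingers":1},
    {"linear":[0,0,0.025],"twist":[0,0,0],"fingers":1},
    {"linear":[0,0,0.018],"twist":[0,0,0],"fingers":1},
    {"linear":[0,0,0.009],"twist":[0,0,0],"fingers":1},
    {"linear":[0,0,0.004],"twist":[0,0,0],"fingers":1},
    {"linear":[0,0,0],"twist":[0,0,0],"fingers":1},
    {"linear":[0,0,0],"twist":[0,0,0],"fingers":1},
    {"linear":[0,0,0],"twist":[0,0,0],"fingers":1}
  ]
}}

```text
clock: 20.13
eef_pos: [0.5149, -0.3524, 0.081]
tcp_rot: [0.077, 0.997, -0.001, 0.001]
contact_force: [-0.1, -0.5, -3.2]
width: 0.0214
```

Request:
{"name": "move_arm", "arguments": {
  "motion": [
    {"linear":[0,0,0.001],"twist":[0,0,0],"fingers":1},
    {"linear":[0,0,0.001],"twist":[0,0,0],"fingers":1},
    {"linear":[0,0,0],"twist":[0,0,0],"fingers":1},
    {"linear":[0,0,0],"twist":[0,0,0],"fingers":1},
    {"linear":[0,0,0],"twist":[0,0,0],"fingers":1}
  ]
}}

```text
clock: 20.55
eef_pos: [0.5139, -0.3518, 0.0775]
tcp_rot: [0.077, 0.997, -0.0, 0.0]
contact_force: [-0.2, -0.4, -2.2]
width: 0.0215
```

```bash
python3 st.py
```

```text
[ 0.5139 -0.3518  0.0775] [-0.25 -0.38 -2.19] [-0.003 -0.021  0.04 ] 20.55
```

Request:
{"name": "move_arm", "arguments": {
  "motion": [
    {"linear":[0,0,0.0008],"twist":[0,0,0],"fingers":1},
    {"linear":[0,0,0.0008],"twist":[0,0,0],"fingers":1},
    {"linear":[0,0,0],"twist":[0,0,0],"fingers":1},
    {"linear":[0,0,0],"twist":[0,0,0],"fingers":1},
    {"linear":[0,0,0],"twist":[0,0,0],"fingers":1}
  ]
}}

```text
clock: 20.97
eef_pos: [0.5138, -0.3517, 0.0758]
tcp_rot: [0.077, 0.997, 0.0, -0.0]
contact_force: [-0.6, 0.5, -3.3]
width: 0.0215
```

```bash
python3 st.py
```

```text
[ 0.5138 -0.3517  0.0758] [-0.6   0.52 -3.26] [-0.021  0.059  0.047] 20.9667
```

Request:
{"name": "move_arm", "arguments": {
  "motion": [
    {"linear":[0,0,0.0007],"twist":[0,0,0],"fingers":1},
    {"linear":[0,0,0],"twist":[0,0,0],"fingers":1},
    {"linear":[0,0,0],"twist":[0,0,0],"fingers":1},
    {"linear":[0,0,0],"twist":[0,0,0],"fingers":1}
  ]
}}

```text
clock: 21.3
eef_pos: [0.5139, -0.3518, 0.0756]
tcp_rot: [0.077, 0.997, -0.0, 0.0]
contact_force: [-3.0, 1.1, 3.8]
width: 0.0214
```

```bash
python3 st.py
```

```text
[ 0.5139 -0.3518  0.0756] [-3.    1.13  3.82] [0.304 0.492 0.014] 21.3
```

Request:
{"name": "move_arm", "arguments": {
  "motion": [
    {"linear":[0,0,0.0005],"twist":[0,0,0],"fingers":1},
    {"linear":[0,0,0],"twist":[0,0,0],"fingers":1},
    {"linear":[0,0,0],"twist":[0,0,0],"fingers":1},
    {"linear":[0,0,0],"twist":[0,0,0],"fingers":1}
  ]
}}

```text
clock: 21.63
eef_pos: [0.5139, -0.3518, 0.0755]
tcp_rot: [0.077, 0.997, -0.0, 0.0]
contact_force: [-3.0, 2.0, 8.6]
width: 0.0213
```

```bash
python3 st.py
```

```text
[ 0.5139 -0.3518  0.0755] [-3.    2.03  8.59] [0.506 0.717 0.002] 21.6333
```

The probe is seated, with the rest pushing back. I'll release and rise straight up.

Request:
{"name": "move_arm", "arguments": {
  "motion": [
    {"linear":[0,0,-0.0008],"twist":[0,0,0],"fingers":1},
    {"linear":[0,0,0],"twist":[0,0,0],"fingers":-1},
    {"linear":[0,0,0],"twist":[0,0,0],"fingers":-1},
    {"linear":[0,0,0],"twist":[0,0,0],"fingers":-1},
    {"linear":[0,0,0],"twist":[0,0,0],"fingers":-1},
    {"linear":[0,0,0],"twist":[0,0,0],"fingers":-1},
    {"linear":[0,0,0],"twist":[0,0,0],"fingers":-1},
    {"linear":[0,0,0],"twist":[0,0,0],"fingers":-1},
    {"linear":[0,0,-0.01],"twist":[0,0,0],"fingers":-1},
    {"linear":[0,0,-0.02],"twist":[0,0,0],"fingers":-1},
    {"linear":[0,0,-0.03],"twist":[0,0,0],"fingers":-1},
    {"linear":[0,0,-0.03],"twist":[0,0,0],"fingers":-1},
    {"linear":[0,0,-0.03],"twist":[0,0,0],"fingers":-1},
    {"linear":[0,0,-0.03],"twist":[0,0,0],"fingers":-1},
    {"linear":[0,0,-0.03],"twist":[0,0,0],"fingers":-1},
    {"linear":[0.03,0,-0.015],"twist":[0,0,0],"fingers":-1},
    {"linear":[0.03,0,0],"twist":[0,0,0],"fingers":-1},
    {"linear":[0,0,0],"twist":[0,0,0],"fingers":-1},
    {"linear":[0,0,0],"twist":[0,0,0],"fingers":-1},
    {"linear":[0,0,0],"twist":[0,0,0],"fingers":-1}
  ]
}}

```text
clock: 23.3
eef_pos: [0.4549, -0.3427, 0.271]
tcp_rot: [0.077, 0.997, -0.0, 0.001]
contact_force: [0.2, -0.9, -0.2]
width: 0.0855
```

```bash
python3 st.py; python3 - <<'E'
from h import *
snap('wrist','w11')
p,d,P=pts('wrist','w11'); hsv=cv2.cvtColor(p,cv2.COLOR_RGB2HSV)
near=np.hypot(P[...,0]-.51,P[...,1]+.35)<.09
blue=(hsv[...,0]>100)&(hsv[...,0]<130)&(hsv[...,1]>110)&near
f32=lambda q:(q[:,:2]*1000).astype(np.float32)
for lo,hi in [(.112,.130),(.045,.058)]:
    q=P[blue&(P[...,2]>lo)&(P[...,2]<hi)]
    if len(q): print(lo,len(q),cv2.minAreaRect(f32(q)),np.median(q[:,2]))
q=P[(hsv[...,0]<18)&(hsv[...,1]>100)&(abs(P[...,2]-.04)<.006)&near];print('rest',cv2.minAreaRect(f32(q)))
E
```

```text
[ 0.4549 -0.3427  0.271 ] [ 0.22 -0.92 -0.23] [-0.011 -0.073 -0.041] 23.3
0.112 668 ((514.7958374023438, -351.6968078613281), (21.162364959716797, 32.80406188964844), 80.64048767089844) 0.11981615522828723
0.045 381 ((514.6532592773438, -351.818359375), (30.84393882751465, 58.34553146362305), 81.77867126464844) 0.051728886445420674
rest ((514.9829711914062, -350.25091552734375), (61.146507263183594, 97.70140838623047), 81.67975616455078)
```

View pics/w11.png

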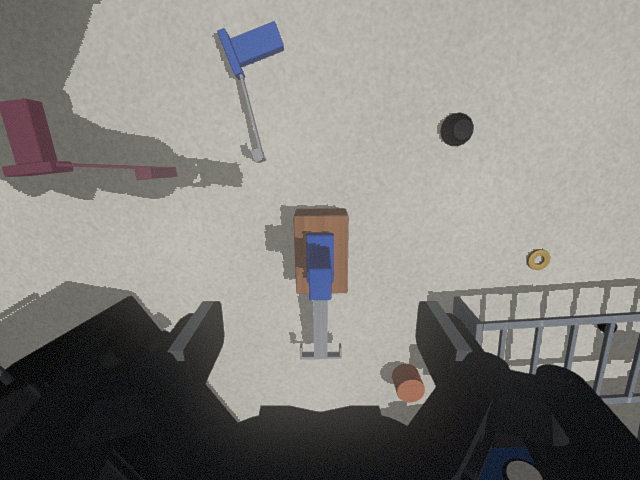

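The probe stands upright on the rest at (320,265), within about 2 mm of its centre. The washer lies flat at (539,259), clear of the shelf. I'm handing in.

```bash
python3 -c "
from rig import order
print(order.job_done())"
```

```text
the job is handed in; nothing more can be done
None
```

The washer now lies flat on the bench, about 46 mm in front of the shelf's front edge. The probe is back upright on its rest. I handed the job in at about 23 s; no verdict was reported.

- **Bench contact:** I felt for the bench in front of the shelf and pressed with about 2 N. That matched the blade bend I measured from the pictures. I raked with the lip about 1 mm above the bench, and saw no force rise while raking.
- **Washer:** its centre is at about x = −0.111, y = −0.051 m in the shelf frame. The gripper never went near it.
- **Probe:** it stands within about 2 mm of the rest's centre and within about 1° of its long axis. The post top is at 0.120 m, as it was at the start.
- **Other things:** the last pictures show the rubber foot and the bystanders where they were at the start. I checked these by eye only, without measuring.
- **Weak checks:** the force readings were noisy, by about 0.7 N. The moment reading barely responded to the bench contact, so I relied on averaged vertical force and the pictures. The washer's position differed by about 3 mm between cameras because a slat hid part of it. I allowed extra clearance behind it for that.

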